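Gauge a lens ring and hold the lever at its third notch

ROBOT

A 7-joint arm with a two-finger parallel gripper is mounted at the origin on a cart in front of the work surface, level with it; the furniture and walls round the work are solid. World frame = base frame: x ahead of the robot, y to its left, z up, the work surface at z = 0. Lengths are in m, angles in rad, forces in N, time in s.
With the tool pointing down it reaches from about 0.4 to 0.85 m from the base axis. Payload 10.4 kg.
Tool frame: the origin (TCP) lies at the very end of the fingers, on their centre line; the grasp point (between the pads) lies 19 mm behind it; x points along the fingers, z is the direction in which the jaws open and shut, and the axes are right-handed (so a half turn about x gives the same grasp; the last joint's range is limited). The gripper opens to 85 mm and grips with 20 to 120 N. Pads are 22 mm wide; open, the fingers measure 114 mm over their backs; the gripper's body (76 mm by 85 mm) begins 54 mm behind the grasp point. The pads swing forward as they close: fully open they stand 13 mm farther back than shut.
Start: joints at [1.249, 0.332, -0.065, 1.46, 0.022, 1.35, -0.088], TCP at [0.184, -0.597, 0.231] pointing down, gripper open.
Joint ranges: [-2.6, 2.6], [-0.5, 2.12], [-1.47, 1.34], [0.16, 2.42], [-1.27, 4.41], [0.06, 2.06], [-2.6, 2.6]. Speed limits (rad/s): [2.22, 2.22, 2.79, 2.79, 3.14, 3.14, 3.14].

INTERFACE

Orientations are given as a unit quaternion [x, y, z, w].
In Python, from workcell import readout, camera, manip gives the robot as it stands.
- The arm moves only by the shell command python3 -m inch 'ROWS' [FORCE]. ROWS is JSON, a list of rows, each a list of 3 entries, a list of its own where there are three numbers: the turn, a rotation vector about the tool's x, y, z in degrees, then the shift along the tool's x, y, z in mm, then the closure, from 0 (fully open) to 1 (shut). In form: [[[wx, wy, wz], [dx, dy, dz], hand], ...]. A call has 1 to 10 rows; each row is the pose to reach, as a shift and turn from the pose measured when the call began, along the tool's axes at that moment; what a row does not reach only later rows make up. A row lasts 1/8 s, in which the tool goes at most 62.5 mm and 10.7 degrees, less where a joint would pass 70% of its speed; a pose out of reach is approached as far as the arm can. A call with a gripper value outside its range is refused whole. The fingers move at their own pace and stop on an object; FORCE is the grip in N (left out, the last holds). Time passes only in rows, so rows that repeat a pose let the fingers close. It gives the time, the measured TCP pose, the force and the opening at its end, in the units of the state.
- readout.get_obs(): the state, without advancing time (a new reading comes with each control period).
- camera(name): name is "side" or "top" or "wrist"; returns a dict with "pixels" (384x512x3 uint8, red, green, blue), "range_z" (384x512 float32, m along the optical axis (not along the pixel's ray), 0 where there is no reading), "intrinsics" (3x3 intrinsics, pixels), "dist" ([k1, k2, p1, p2, k3] as OpenCV has them; the pictures are not rectified), "extrinsics" (4x4, takes a point from world to camera coordinates); the wrist camera has in their place "T_tool_cam" (4x4, takes a point from camera to tool coordinates, whose origin is the TCP and whose axes are the tool frame's). Camera axes: x right, y down, z forward; pixel columns grow to the right and rows downward; lengths in m; the calibration is good to about 2 mm. A picture is of the moment at which its call begins: read the wrist's pose just before it.
- manip.hand_in(): hands the job in, once; it reports no verdict.
The state is a dict: "clock": time; "joint_pos": joint angles; "joint_velocities": joint speeds; "tau": joint torques, N m; "position": TCP position; "ee_rot": TCP orientation; "ft_force": force on the tool from outside, world axes, zero at the start; "torque": the same for the moment, N m; "grip_width": opening from 0.0 (shut) to 1.0 (fully open).
Only numpy, scipy, OpenCV 4.12 (cv2) and the standard library are available. Lean on these libraries where they do the work, as an engineer would, in place of code of your own. Each camera call takes 0.05 s, during which the arm holds its last target.

TASK

Hang the black lens ring over the post of the ring gauge so that it lies flat on its seat, and let go of it. Then press the gauge's spring-return lever down past its first two notches to the third, no further, and keep holding it there so that the jaws in the post stay spread inside the ring: the program finishes while still pressing the lever. Leave the tape roll, the side cutter and the multimeter where they are.

Things in the scene. Friction and masses are not known exactly. Their poses are not given: they have to be found in the camera images.
- ring_center (a point): Centre (half-way up) of the loose lens retaining ring: thin-walled, black, 54 mm outside, about 40 mm bore, 10 mm high, 12 g, lying flat on the bench left or right of the gauge; z up. Grip it across its outside. The roll of tape, on the other side, is larger and thicker.
- gauge: The ring gauge, fixed: dark steel base plate, 110 mm in x by 240 mm in y, 12 mm high; origin at the middle of its underside, on the bench; x points away from the robot, y to the left along the plate. Post at its right end (y = -80 mm), lever tower at its left end (y = +80 mm): grey, 64 mm wide in y, x from 3 to 53 mm, top 112 mm above the bench.
- post_seat (a point): Centre of the top face of the ring's seat, a disc 72 mm across, 34 mm above the bench, axes as the gauge's. From it rises the post, 19 mm across, top 22 mm above the seat, chamfered. Three small jaws in the post just above the seat reach 10 mm from its axis; they spread to 17 mm as the lever goes to its third notch. A ring on the seat has its centre 5 mm above this point.
- lever_pad (a point): Middle of the top face of the lever's black thumb pad (36 mm in x, 44 mm in y, 10 mm thick), 100 mm above the bench when up, 45 mm in front of the tower; axes as the gauge's. It goes straight down when pressed. Four ridges beside the slot in the tower's face mark rest and the three notches, the third (lowest) the longest; a steel pointer on the lever is level with them.
- press_lever (a joint): How far the lever is pressed down, in m: 0 up, notches at 0.014, 0.028 and 0.042, hard stop at 0.054. A spring always pushes it up, with 4 N at rest rising to about 7.5 N at the third notch; between the notches the push varies by about 2.5 N either way (at most about 12 N). It does not stay down when let go.
- tape: Roll of black tape, 64 mm across, 18 mm high, lying flat on the bench on the other side of the gauge from the ring; origin at the centre of its underside. A bystander.
- cutter: Side cutter, 48 x 145 x 11 mm, lying on the bench in front of the gauge, nearer the robot; origin at the centre of its underside. A bystander.
- meter: Multimeter, 148 x 70 x 45 mm, lying at the back right of the bench; origin at the centre of its underside. A bystander.

How it is judged:
On the way, in this order (a step that is already met when the one before it is completed fails the run):
1. the ring lies flat on the seat, round the post, let go (horizontal distance between ring_center and post_seat below 0.012 m and z of ring_center in the frame of post_seat below 0.008 m and angle between ring_center's own z axis and vertical below 0.1 rad and contact force between the fingers and ring below 0.1 N and value of joint press_lever below 0.007 m), for 0.2 s.
2. the lever is pressed to its third notch (value of joint press_lever between 0.037 and 0.047 m), for 0.2 s.
At the end, for the whole second after the job is handed in: The robot is still pressing the lever (more than 2 N), which stands at its third notch (0.042 m, within 5 mm), while the ring, untouched by the robot, lies flat and at rest on the seat round the post, within 6 mm of its axis (all of step 2 and contact force between any of the fingers, the arm and press_lever above 2 N and horizontal distance between ring_center and post_seat below 0.006 m and z of ring_center in the frame of post_seat between 0.002 and 0.008 m and angle between ring_center's own z axis and vertical below 0.1 rad and contact force between each of the fingers, the arm and ring below 0.1 N and linear speed of ring below 0.02 m/s); the arm keeps its last pose, push and grip.
It fails at once if the tape roll was moved by more than 30 mm (distance of tape from where it was at the start of the episode above 0.03 m).
It fails at once if the side cutter was moved by more than 30 mm (distance of cutter from where it was at the start of the episode above 0.03 m).
It fails at once if the multimeter was moved by more than 30 mm (distance of meter from where it was at the start of the episode above 0.03 m).
It also fails if it takes over 48 s, if anything falls off the work surface, if the arm or the gripper's body presses on something with over 40 N, if the wrist force passes 120 N, or if a joint passes its speed limit or range.

## Working session

There is one attempt and no reset: what is moved stays moved. The work goes in short steps, Python scripts to look and compute and a shell command to move; the robot and the scene stay as the last step left them, time stands still between calls to the robot, and variables do not carry over. Pictures are saved under pics/ and viewed, and the job is handed in when it is done.

```bash
ls; mkdir -p pics; python3 - <<'E'
from workcell import readout, camera
import cv2,numpy as np
o=readout.get_obs()
for k,v in o.items(): print(k,np.round(v,4))
for n in ("top","side"):
    c=camera(n); cv2.imwrite(f"pics/{n}0.png",c["pixels"][...,::-1])
    print(n,c["intrinsics"],c["dist"],c["extrinsics"])
c=camera("wrist");print(c["T_tool_cam"],c["intrinsics"])
E
```

```text
pics
clock 0.0
joint_pos [ 1.2494  0.3329 -0.0647  1.4609  0.0216  1.3499 -0.0885]
joint_velocities [ 0.0002  0.0003 -0.0005 -0.0001  0.0007 -0.0019  0.001 ]
tau [-1.00000e-04 -6.25446e+01  4.90000e-02 -3.91609e+01  1.61000e-02
  9.90000e-03  0.00000e+00]
position [ 0.1838 -0.597   0.2305]
ee_rot [ 0.4203  0.5693 -0.4197  0.5684]
ft_force [ 0.4915 -0.323   0.1348]
torque [ 0.0766 -0.0085  0.0259]
grip_width 1.0042
top [[371.59008304   0.         256.6348691 ]
 [  0.         371.59008304 195.53509638]
 [  0.           0.           1.        ]] [0.00731316 0.         0.         0.         0.        ] [[-0.02011308 -0.9996865   0.01491175  0.00842584]
 [-0.99264801  0.01818653 -0.11966273  0.57532721]
 [ 0.11935402 -0.0172089  -0.99270261  1.08940005]
 [ 0.          0.          0.          1.        ]]
side [[465.80455345   0.         260.02763516]
 [  0.         465.80455345 184.59160734]
 [  0.           0.           1.        ]] [-0.01885812  0.          0.          0.          0.        ] [[-0.91434604 -0.40492328  0.00290835  0.51906369]
 [-0.24832372  0.55503075 -0.79389936  0.21056491]
 [ 0.31985411 -0.72662095 -0.60804222  1.16405529]
 [ 0.          0.          0.          1.        ]]
[[-1.48386759e-04 -2.96487275e-01  9.55036792e-01 -1.42276663e-01]
 [-4.56313608e-04 -9.55036683e-01 -2.96487312e-01  7.45013267e-02]
 [ 9.99999885e-01 -4.79791076e-04  6.42361993e-06 -1.98501154e-04]
 [ 0.00000000e+00  0.00000000e+00  0.00000000e+00  1.00000000e+00]] [[342.2020299    0.         254.67575811]
 [  0.         342.2020299  193.21587417]
 [  0.           0.           1.        ]]
```

View pics/top0.png

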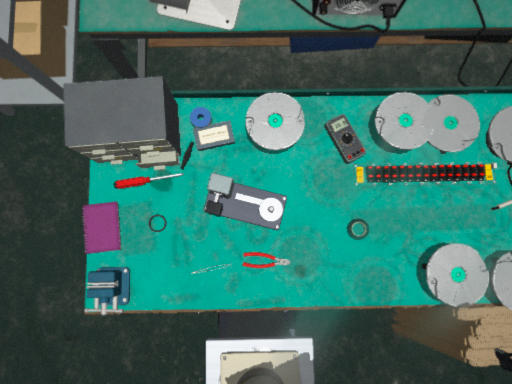

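View pics/side0.png

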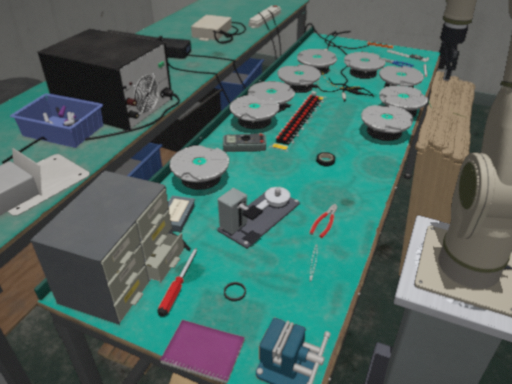

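The top view shows the ring at about (158,223), the post seat at about (270,209), the lever tower and pad at about (217,190), the tape at (358,229), the cutter at (265,260) and the meter at (345,138). Next I'll zoom in and measure.

```bash
cat > h.py <<'E'
import numpy as np,cv2
from workcell import readout,camera
from scipy.spatial.transform import Rotation as R
def ext(c,obs=None):
    if "extrinsics" in c: return c["extrinsics"]
    T=np.eye(4);T[:3,:3]=R.from_quat(obs["ee_rot"]).as_matrix();T[:3,3]=obs["position"]
    return np.linalg.inv(T@c["T_tool_cam"])
def ray(c,uv,z,E=None):
    E=ext(c) if E is None else E
    p=cv2.undistortPoints(np.array(uv,float).reshape(-1,1,2),c["intrinsics"],c["dist"]).reshape(-1,2)
    d=np.c_[p,np.ones(len(p))]@E[:3,:3]; o=-E[:3,:3].T@E[:3,3]
    return o+d*((z-o[2])/d[:,2])[:,None]
def proj(c,P,E=None):
    E=ext(c) if E is None else E
    return cv2.projectPoints(np.array(P,float).reshape(-1,1,3),cv2.Rodrigues(E[:3,:3])[0],E[:3,3],c["intrinsics"],c["dist"])[0].reshape(-1,2)
def crop(c,x0,y0,x1,y1,s,name):
    cv2.imwrite(f"pics/{name}.png",cv2.resize(c["pixels"][y0:y1,x0:x1,::-1],None,fx=s,fy=s,interpolation=cv2.INTER_CUBIC))
E
python3 - <<'E'
from h import *
c=camera("top")
crop(c,195,165,300,240,7,"topg1"); crop(c,135,200,181,246,8,"topr1")
s=camera("side"); crop(s,205,170,310,255,7,"sideg1")
g=cv2.cvtColor(c["pixels"],cv2.COLOR_RGB2GRAY)
hsv=cv2.cvtColor(c["pixels"],cv2.COLOR_RGB2HSV)
m=((hsv[...,2]<90)).astype(np.uint8); sub=np.zeros_like(m); sub[205:242,140:178]=m[205:242,140:178]
ct=max(cv2.findContours(sub,0,2)[0],key=cv2.contourArea); e=cv2.fitEllipse(ct); print("ring",e,ray(c,e[0],0.005))
m=((g>170)&(hsv[...,1]<60)).astype(np.uint8); sub=np.zeros_like(m); sub[190:228,250:292]=m[190:228,250:292]
ct=max(cv2.findContours(sub,0,2)[0],key=cv2.contourArea); e=cv2.fitEllipse(ct); print("seat",e,cv2.contourArea(ct),ray(c,e[0],0.034))
E
```

```text
ring ((157.0491943359375, 222.9283905029297), (15.868733406066895, 16.51956558227539), 72.24591827392578) [[0.50001553 0.30358791 0.005     ]]
seat ((268.1689453125, 207.80638122558594), (21.50413703918457, 32.75922393798828), 115.24191284179688) 474.0 [[ 0.53754339 -0.03666792  0.034     ]]
```

View pics/topg1.png

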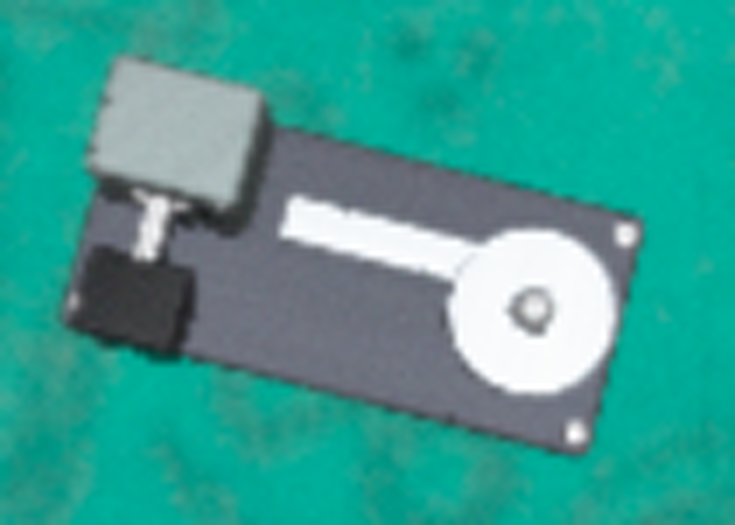

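View pics/topr1.png

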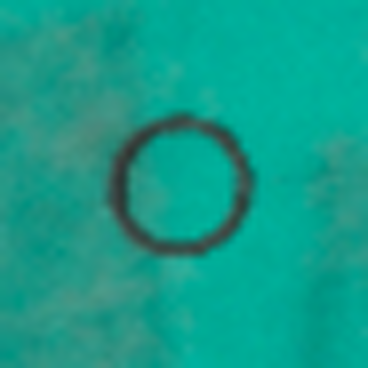

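View pics/sideg1.png

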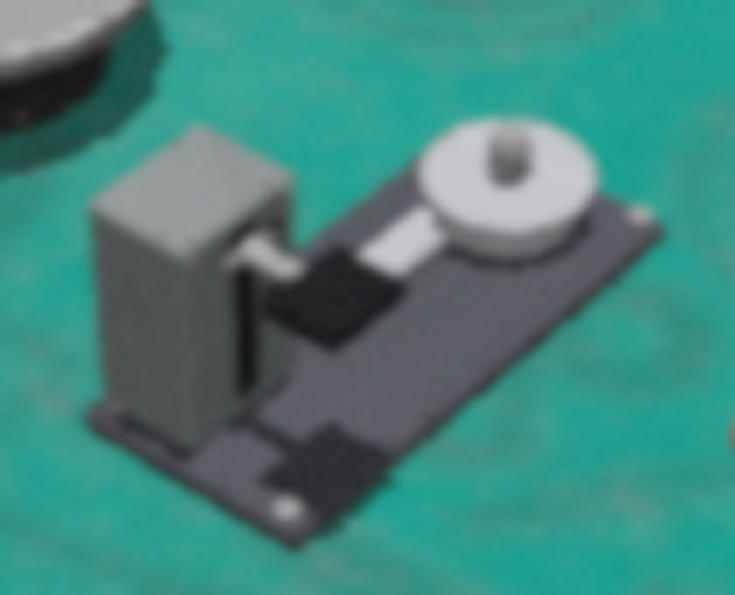

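The zoomed top view shows the seat disc with its edges at crop x 447–617 and y 228–395, so its centre is about (532,312). The plate corners are at about (640,215), (588,455) and (65,325), and the pad is at about (137,303). The ring is centred at crop (182,186).

```bash
python3 - <<'E'
from h import *
c=camera("top")
f=lambda u,v,s,x0,y0:((u+.5)/s-.5+x0,(v+.5)/s-.5+y0)
G=lambda u,v:f(u,v,7,195,165)
seat=ray(c,G(532,312),.034)[0]; print("seat",seat)
cor=ray(c,[G(643,213),G(590,457),G(65,325)],.012);print(cor)
print("len",np.linalg.norm(cor[1]-cor[0]),np.linalg.norm(cor[1]-cor[2]))
d=cor[2]-cor[1]; th=np.arctan2(d[1],d[0])-np.pi/2; print("yaw",np.degrees(th))
d=cor[0]-cor[1]; print(np.degrees(np.arctan2(d[1],d[0])))
print("ring",ray(c,f(182,186,8,135,200),.005))
cc=(cor[0]+cor[2])/2;print("centre",cc)
ex=np.array([np.cos(th),np.sin(th),0]);ey=np.array([-np.sin(th),np.cos(th),0])
print("seat from corners",cc-.08*ey)
print("pad",seat+.16*ey+ex*(-.042), ray(c,G(137,300),.1))
# depth check
for n,(u,v) in dict(seat=G(490,340),pad=G(137,300),bench=G(300,450)).items(): print(n,c["range_z"][round(v),round(u)])
p=ray(c,[G(490,340)],.034)[0]; print((c["extrinsics"]@np.r_[p,1])[2])
E
```

```text
seat [ 0.53336689 -0.04381584  0.034     ]
[[ 0.57806483 -0.09510232  0.012     ]
 [ 0.47128753 -0.06876172  0.012     ]
 [ 0.53334433  0.1595908   0.012     ]]
len 0.10997827105495807 0.23663457011595607
yaw -15.203457093000132
-13.857463129793453
ring [[0.50035426 0.30278971 0.005     ]]
centre [0.55570458 0.03224424 0.012     ]
seat from corners [ 0.53472479 -0.04495581  0.012     ]
pad [0.53479645 0.12159866 0.034     ] [[0.53580419 0.11946631 0.1       ]]
seat 1.1199234
pad 1.0486063
bench 1.1423365
1.118345910074522
```

```bash
python3 - <<'E'
from h import *
o=readout.get_obs(); M=R.from_quat(o["ee_rot"]).as_matrix(); print(M.round(3)); 
for n,p in dict(way=[.5,-.25,.25],ring=[.5,.303,.2],ringlook=[.43,.303,.2]).items(): print(n,(M.T@(np.array(p)-o["position"])*1000).round(1))
c=camera("wrist"); crop(c,0,0,512,384,1.5,"w0")
E
```

```text
[[-0.     0.956  0.294]
 [ 0.     0.294 -0.956]
 [-1.    -0.    -0.   ]]
way [ -18.8  404.2 -238.8]
ring [  31.4  567.  -767.3]
ringlook [  31.4  500.1 -787.9]
```

View pics/w0.png

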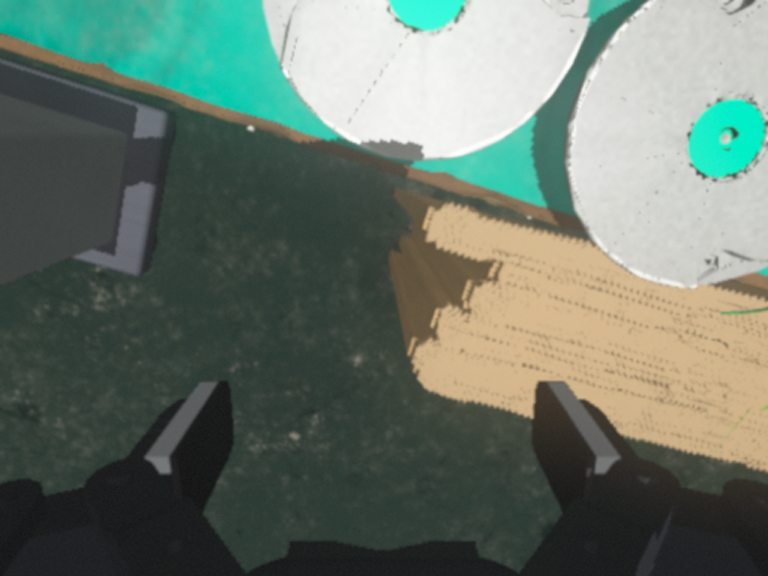

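The wrist view shows both open fingers over the edge of the bench. I'll go round by a waypoint, turning the tool by 50° on the way.

```bash
python3 -m inch '[[[-10,0,0],[-2,52,-30],0],[[-20,0,0],[-5,104,-60],0],[[-30,0,0],[-8,156,-90],0],[[-40,0,0],[-10,208,-120],0],[[-50,0,0],[-13,260,-150],0],[[-50,0,0],[-16,310,-180],0],[[-50,0,0],[-19,360,-210],0],[[-50,0,0],[-19,404,-239],0],[[-50,0,0],[-19,404,-239],0]]'
python3 - <<'E'
from h import *
o=readout.get_obs(); print(o["joint_pos"].round(2) if hasattr(o["joint_pos"],'round') else o["joint_pos"],o["position"]);M=R.from_quat(o["ee_rot"]).as_matrix(); print(M.round(3)); 
for n,p in dict(ringlook=[.48,.25,.22]).items(): print(n,(M.T@(np.array(p)-o["position"])*1000).round(1))
E
```

```text
clock: 1.48
position: [0.5023, -0.2452, 0.2503]
ee_rot: [0.138, 0.693, -0.137, 0.694]
ft_force: [0.7, -1.5, -0.0]
grip_width: 1.0
[ 0.78  0.21 -0.47  1.59  0.1   1.36 -0.09] [ 0.50225506 -0.24524631  0.25033741]
[[ 0.001  0.382  0.924]
 [ 0.002  0.924 -0.382]
 [-1.     0.002  0.   ]]
ringlook [  31.2  449.2 -209.6]
```

```bash
python3 -m inch '[[[0,0,0],[4,55,-25],0],[[0,0,0],[8,110,-50],0],[[0,0,0],[12,165,-75],0],[[0,0,0],[16,220,-100],0],[[0,0,0],[20,275,-125],0],[[0,0,0],[24,330,-150],0],[[0,0,0],[28,385,-180],0],[[0,0,0],[31,440,-205],0],[[0,0,0],[31,469,-210],0],[[0,0,0],[31,469,-210],0]]'
cat > look.py <<'E'
from h import *
import sys
o=readout.get_obs(); c=camera("wrist"); crop(c,0,0,512,384,1.5,sys.argv[1])
np.savez("last.npz",pix=c["pixels"],rz=c["range_z"],E=ext(c,o),K=c["intrinsics"],d=c["dist"],pos=o["position"],q=o["ee_rot"])
print(np.round(o["joint_pos"],2),np.round(o["position"],4))
E
python3 look.py w1
```

```text
clock: 2.72
position: [0.487, 0.27, 0.22]
ee_rot: [0.138, 0.694, -0.136, 0.694]
ft_force: [0.2, -0.2, -0.3]
grip_width: 1.002
[ 0.13  0.29 -0.85  1.63  0.22  1.32 -1.14] [0.487 0.27  0.22 ]
```

View pics/w1.png

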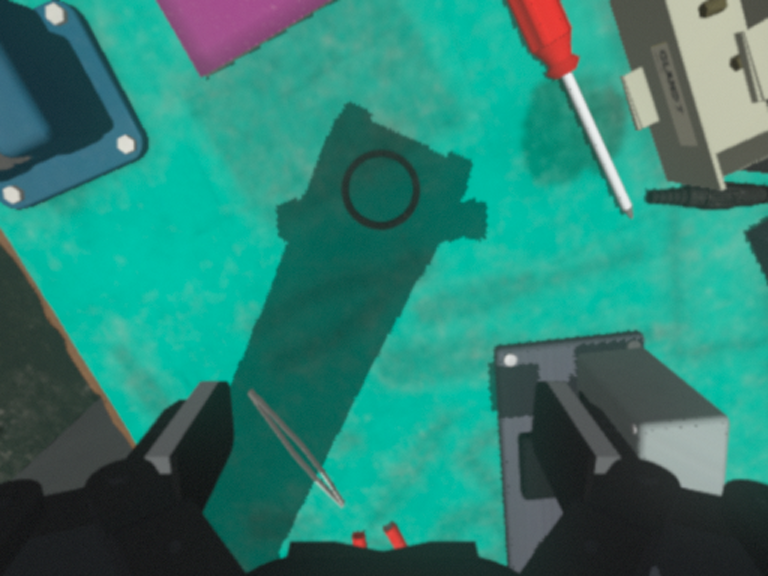

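The ring is clear at display (381,189). The drawer handle and screwdriver are to its upper right and the gauge is at lower right, so the ring has room round it.

```bash
cat > ring.py <<'E'
from h import *
L=np.load("last.npz"); c=dict(intrinsics=L["K"],dist=L["d"]); E=L["E"]
g=L["pix"][...,1].copy()  # green channel: ring is black
m=(g<70).astype(np.uint8); u0,v0,w=254,126,34
s=np.zeros_like(m); s[v0-w:v0+w,u0-w:u0+w]=m[v0-w:v0+w,u0-w:u0+w]
ct=max(cv2.findContours(s,0,1)[0],key=cv2.contourArea); e=cv2.fitEllipse(ct); print(e)
p=ray(c,ct.reshape(-1,2),.008,E)[:,:2]; (x,y),r=cv2.minEnclosingCircle(p.astype(np.float32)); print("circle",x,y,r)
P=ray(c,e[0],.006,E)[0]; print("ell",P)
M=R.from_quat(L["q"]).as_matrix(); print("delta to centre z=0 (mm, tool)",(M.T@(np.r_[P[:2],0]-L["pos"])*1000).round(1))
E
python3 ring.py
```

```text
((253.32432556152344, 125.92538452148438), (50.851600646972656, 52.11156463623047), 176.943359375)
circle 0.4987512230873108 0.30512282252311707 0.026765694841742516
ell [0.49869931 0.3055696  0.006     ]
delta to centre z=0 (mm, tool) [220.1  36.8  -2.5]
```

```bash
python3 -m inch '[[[0,0,0],[50,37,-2],0],[[0,0,0],[100,37,-2],0],[[0,0,0],[140,37,-2],0],[[0,0,0],[170,37,-2],0],[[0,0,0],[190,37,-2],0.1],[[0,0,0],[205,37,-2],0.1],[[0,0,0],[205,37,-2],0.2],[[0,0,0],[205,37,-2],0.2]]' 20
python3 look.py w2
```

```text
clock: 3.78
position: [0.5002, 0.3039, 0.016]
ee_rot: [0.138, 0.693, -0.136, 0.694]
ft_force: [0.2, -0.3, -0.0]
grip_width: 0.802
[-0.03  0.58 -0.75  1.75  0.46  1.   -1.34] [0.5002 0.3039 0.016 ]
```

View pics/w2.png

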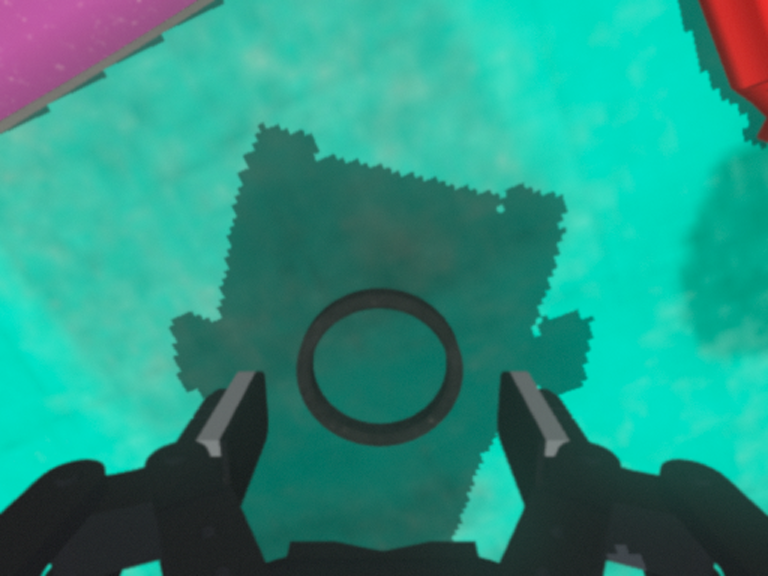

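The ring sits between the fingers, with its outline at display x 297–462 and y 289–445. I'll check its offset once more.

```bash
python3 - <<'E'
from h import *
L=np.load("last.npz"); c=dict(intrinsics=L["K"],dist=L["d"]); E=L["E"]; M=R.from_quat(L["q"]).as_matrix()
q=np.array([[297,362],[462,364],[380,289],[380,445]])/1.5
for z in(.01,.005):
    P=ray(c,q,z,E); T=(P-L["pos"])@M*1000; print(z,T.round(1)); print("cy",T[2:,1].mean(),"cz",T[:2,2].mean(),T[1,2]-T[0,2],T[3,1]-T[2,1])
E
```

```text
0.01 [[  6.    5.2 -27.9]
 [  6.    4.4  24.3]
 [  6.1  29.3  -1.6]
 [  5.9 -25.   -1.7]]
cy 2.113767962086367 cz -1.8153778039976487 52.16559021511436 -54.30568411921163
0.005 [[ 11.    2.8 -28.8]
 [ 11.    2.1  25.1]
 [ 11.1  27.7  -1.7]
 [ 10.9 -28.4  -1.7]]
cy -0.3423715637853224 cz -1.8439721788121641 53.92225294429086 -56.13441395589638
```

```bash
python3 -m inch '[[[0,0,0],[10,0,-2],0.2],[[0,0,0],[17,0,-2],0.2],[[0,0,0],[17,0,-2],0.3],[[0,0,0],[17,0,-2],0.4],[[0,0,0],[17,0,-2],0.45],[[0,0,0],[17,0,-2],0.5],[[0,0,0],[17,0,-2],0.5],[[0,0,0],[17,0,-2],0.5]]' 25
python3 look.py w3
```

```text
clock: 4.82
position: [0.4986, 0.3047, -0.0009]
ee_rot: [0.138, 0.693, -0.136, 0.694]
ft_force: [0.1, 0.1, 0.5]
grip_width: 0.601
[-0.04  0.6  -0.74  1.76  0.48  0.97 -1.36] [ 0.4986  0.3047 -0.0009]
```

View pics/w3.png

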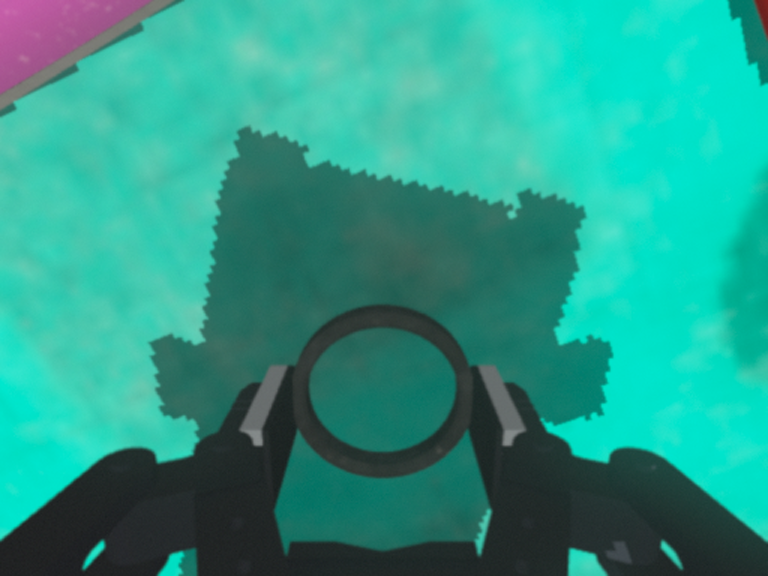

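The fingers now touch both sides of the ring, and the opening stopped at 0.60 against a commanded 0.5. I'll command a tighter closure and lift.

```bash
python3 -m inch '[[[0,0,0],[0,0,0],0.6],[[0,0,0],[0,0,0],0.6],[[0,0,0],[-15,0,0],0.6],[[0,0,0],[-50,0,0],0.6],[[0,0,0],[-100,0,0],0.6],[[0,0,0],[-150,0,0],0.6],[[0,0,0],[-170,0,0],0.6],[[0,0,0],[-170,0,0],0.6]]' 25
python3 look.py w4
python3 - <<'E'
from h import *
L=np.load("last.npz");M=R.from_quat(L["q"]).as_matrix()
for p in ([.5337,-.0443,.17],): print((M.T@(np.array(p)-L["pos"])*1000).round(1))
E
```

```text
clock: 5.88
position: [0.4987, 0.3048, 0.1707]
ee_rot: [0.139, 0.692, -0.136, 0.695]
ft_force: [1.1, 0.1, -0.4]
grip_width: 0.602
[ 0.05  0.4  -0.84  1.62  0.31  1.25 -1.24] [0.4987 0.3048 0.1707]
[-3.000e-01 -3.094e+02  1.654e+02]
```

View pics/w4.png

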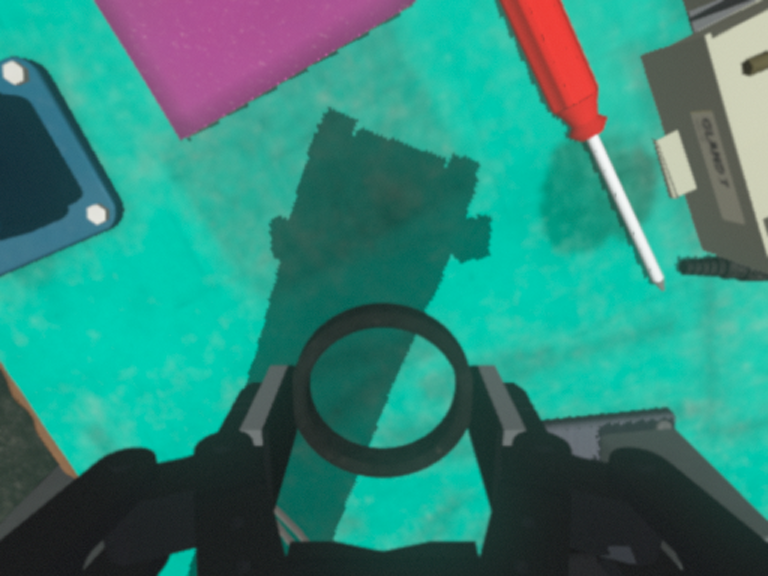

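The ring is held level, at the same image position as on the bench, so its bottom is about 1 mm behind the TCP. I'll carry it over the post at z=0.17.

```bash
python3 - <<'E'
from h import *
L=np.load("last.npz"); c=dict(intrinsics=L["K"],dist=L["d"]); E=L["E"]; M=R.from_quat(L["q"]).as_matrix()
q=np.array([[293,388],[472,388],[382,303],[382,477]])/1.5
for z in(-.001,-.006,-.011):
    T=(ray(c,q,L["pos"][2]-z,E)-L["pos"])@M*1000; print(z,T.round(1).tolist())
E
python3 -m inch '[[[0,0,0],[0,-40,20],0.6],[[0,0,0],[0,-80,42],0.6],[[0,0,0],[0,-120,64],0.6],[[0,0,0],[0,-160,86],0.6],[[0,0,0],[0,-200,107],0.6],[[0,0,0],[0,-240,128],0.6],[[0,0,0],[0,-280,150],0.6],[[0,0,0],[0,-309,165],0.6],[[0,0,0],[0,-309,165],0.6],[[0,0,0],[0,-309,165],0.6]]'
python3 look.py w5
python3 - <<'E'
from h import *
s=camera("side");crop(s,180,120,340,260,5,"s5")
E
```

```text
-0.001 [[-1.1, -0.2, -28.3], [-0.9, -0.3, 26.5], [-0.9, 27.1, -1.0], [-1.2, -32.2, -1.1]]
-0.006 [[-6.1, 2.5, -27.3], [-5.9, 2.4, 25.5], [-5.9, 28.8, -1.0], [-6.1, -28.4, -1.1]]
-0.011 [[-11.1, 5.1, -26.3], [-10.9, 5.0, 24.6], [-10.9, 30.5, -1.0], [-11.1, -24.6, -1.1]]
clock: 7.18
position: [0.5322, -0.0437, 0.1671]
ee_rot: [0.138, 0.694, -0.136, 0.694]
ft_force: [0.3, -0.1, -0.8]
grip_width: 0.609
[ 0.62  0.25 -0.71  1.76  0.17  1.2  -0.53] [ 0.5322 -0.0437  0.1671]
```

View pics/w5.png

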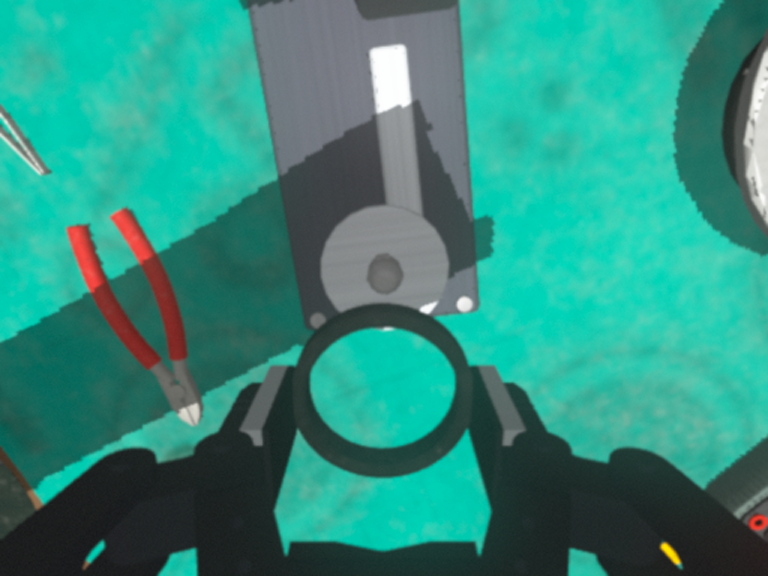

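View pics/s5.png

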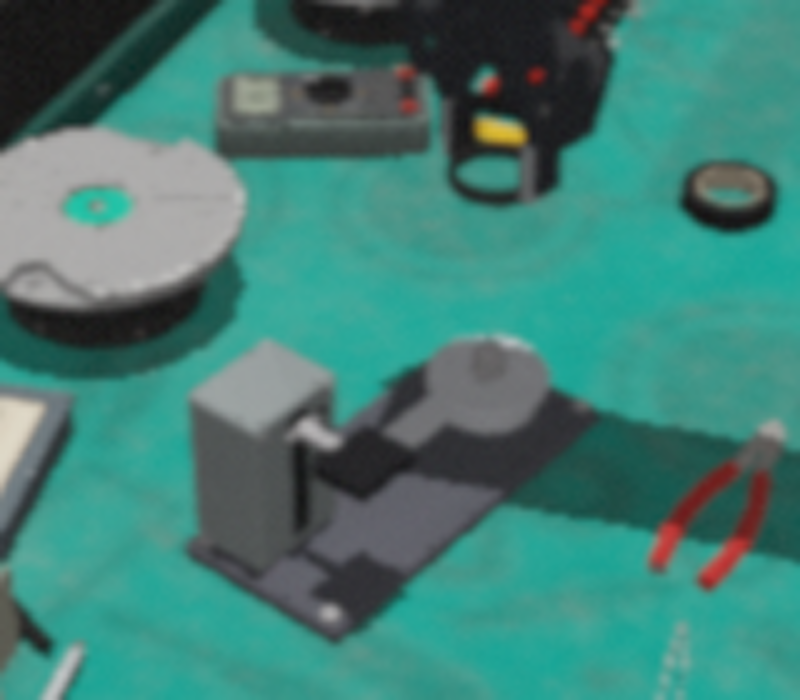

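The wrist view shows the seat disc at display x 320–449 with its top edge at y 205, and the post top at about (385,271). The side view shows the ring held level and well above everything. Next I'll locate the post axis from this wrist view.

```bash
python3 - <<'E'
from h import *
L=np.load("last.npz"); c=dict(intrinsics=L["K"],dist=L["d"]); E=L["E"]; M=R.from_quat(L["q"]).as_matrix()
x0,y0,x1,y1=200,120,320,240
cv2.imwrite("pics/w5z.png",cv2.resize(L["pix"][y0:y1,x0:x1,::-1],None,fx=6,fy=5,interpolation=cv2.INTER_CUBIC))
g=cv2.cvtColor(L["pix"],cv2.COLOR_RGB2GRAY).astype(int)
q=np.array([[320,268],[449,266],[385,205]])/1.5
P=ray(c,q,.034,E);print(P.round(4)); 
A=(P[0]+P[1])/2; print("mid chord",A)
# circle through rim pts of radius 36
from scipy.optimize import least_squares
r=least_squares(lambda p:np.hypot(P[:,0]-p[0],P[:,1]-p[1])-.036,A[:2]);print("seat",r.x,r.fun)
pt=ray(c,np.array([[385,271]])/1.5,.056,E);print("post top",pt)
s=np.r_[r.x,.034]; print("tool",(M.T@(s-L["pos"])*1000).round(1))
E
```

```text
[[ 0.5003 -0.0277  0.034 ]
 [ 0.5668 -0.0538  0.034 ]
 [ 0.5468 -0.0093  0.034 ]]
mid chord [ 0.53354151 -0.04076603  0.034     ]
seat [ 0.53286795 -0.04247864] [-2.21585304e-04 -2.22094492e-04  2.28236255e-05]
post top [[ 0.53509909 -0.03752046  0.056     ]]
tool [133.1   1.    0.3]
```

View pics/w5z.png

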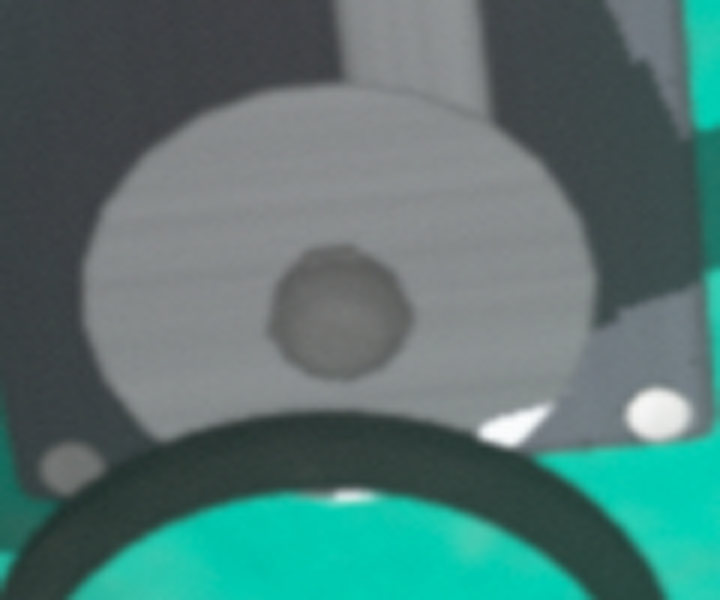

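Post and seat agree with the ring position to about 1 mm. Next I lower the ring and check the height before release.

```bash
python3 -m inch '[[[0,0,0],[40,0,1],0.6],[[0,0,0],[80,0,1],0.6],[[0,0,0],[100,0,1],0.6],[[0,0,0],[115,0,1],0.6],[[0,0,0],[125,0,1],0.6],[[0,0,0],[128,0,1],0.6],[[0,0,0],[128,0,1],0.6],[[0,0,0],[128,0,1],0.6]]'
python3 look.py w6
```

```text
clock: 8.28
position: [0.534, -0.0432, 0.0404]
ee_rot: [0.138, 0.693, -0.136, 0.694]
ft_force: [1.5, -0.1, 0.0]
grip_width: 0.604
[ 0.56  0.41 -0.66  1.87  0.3   0.96 -0.62] [ 0.534  -0.0432  0.0404]
```

View pics/w6.png

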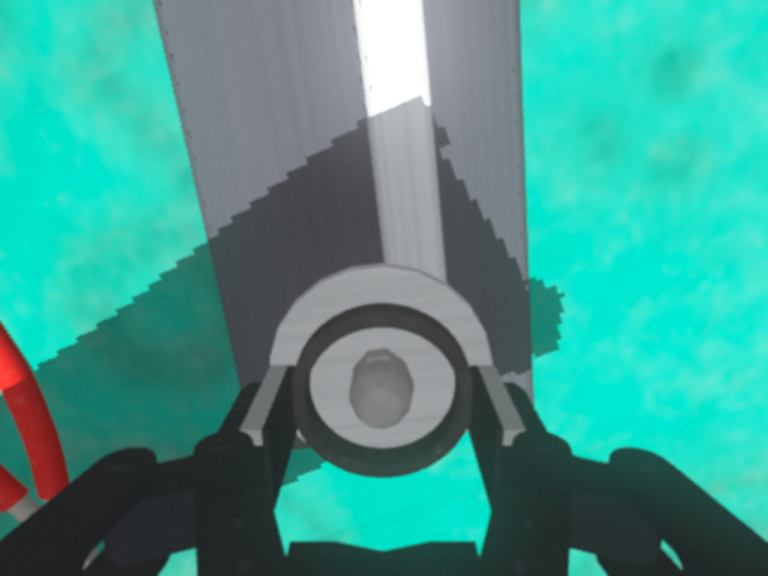

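The post shows through the ring's bore at (382,388), well centred. I'll lower the remaining 7 mm and release.

```bash
python3 -m inch '[[[0,0,0],[4,0,0],0.6],[[0,0,0],[6,0,0],0.6],[[0,0,0],[7,0,0],0.6],[[0,0,0],[7,0,0],0.6],[[0,0,0],[7,0,0],0.6]]'
python3 -m inch '[[[0,0,0],[0,0,0],0.3],[[0,0,0],[0,0,0],0.2],[[0,0,0],[0,0,0],0.2],[[0,0,0],[0,0,0],0.1],[[0,0,0],[0,0,0],0.1]]'
python3 look.py w7
```

```text
clock: 8.95
position: [0.534, -0.0432, 0.0333]
ee_rot: [0.138, 0.693, -0.136, 0.694]
ft_force: [-0.1, 0.3, -0.5]
grip_width: 0.602
clock: 9.57
position: [0.534, -0.0432, 0.0333]
ee_rot: [0.138, 0.693, -0.136, 0.694]
ft_force: [0.1, -1.2, -0.0]
grip_width: 0.9
[ 0.56  0.42 -0.66  1.87  0.31  0.95 -0.63] [ 0.534  -0.0432  0.0333]
```

View pics/w7.png

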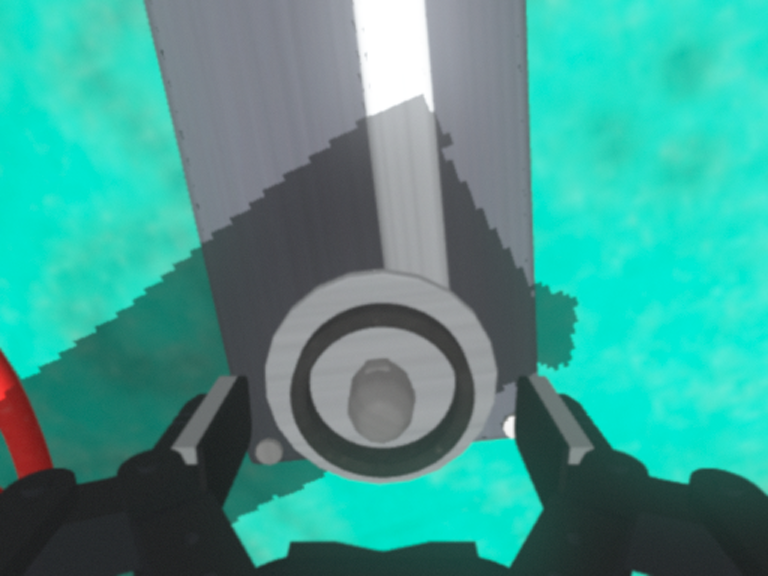

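The ring lies on the seat (outline x 291–474, y 303–477) inside the disc (x 266–497), free of both fingers. I'll rise straight up and check it from above.

```bash
python3 -m inch '[[[0,0,0],[-10,0,0],0],[[0,0,0],[-30,0,0],0],[[0,0,0],[-70,0,0],0],[[0,0,0],[-120,0,0],0],[[0,0,0],[-170,0,0],0],[[0,0,0],[-170,0,0],0]]'
python3 look.py w8
python3 - <<'E'
from h import *
L=np.load("last.npz")
cv2.imwrite("pics/w8z.png",cv2.resize(L["pix"][110:240,190:330,::-1],None,fx=5,fy=4,interpolation=cv2.INTER_CUBIC))
s=camera("side");crop(s,205,170,310,255,7,"s8")
M=R.from_quat(L["q"]).as_matrix()
print((M.T@(np.array([.535,.1205,.2])-L["pos"])*1000).round(1))
E
```

```text
clock: 10.38
position: [0.5358, -0.0433, 0.2087]
ee_rot: [0.138, 0.69, -0.136, 0.697]
ft_force: [0.2, -0.4, -0.7]
grip_width: 1.002
[ 0.64  0.22 -0.72  1.7   0.15  1.27 -0.51] [ 0.5358 -0.0433  0.2087]
[  8.9 151.2 -63. ]
```

View pics/w8.png

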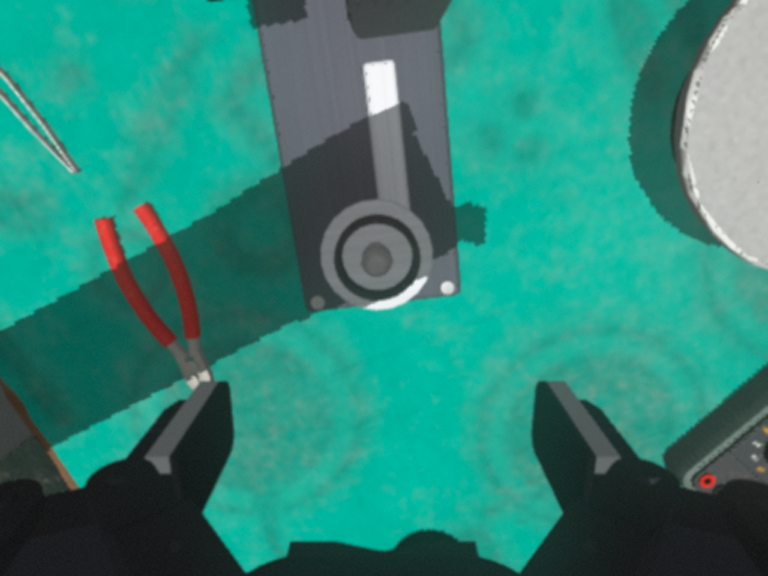

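View pics/s8.png

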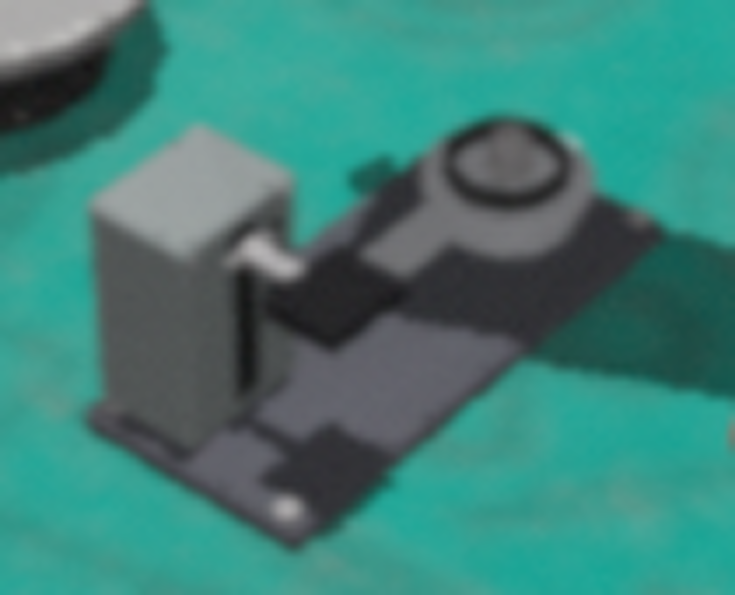

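The ring lies flat on the seat (side crop about (508,160)), concentric with it to about 1–2 mm. The lever is still up. I'll now go over the pad with the fingers shut, turning the tool 98° so that the knuckles lie along the gauge's y and the camera faces the tower.

```bash
python3 -m inch '[[[-10,0,0],[0,16,-7],0.3],[[-20,0,0],[0,32,-14],0.6],[[-30,0,0],[0,48,-21],1],[[-40,0,0],[0,64,-28],1],[[-50,0,0],[0,80,-35],1],[[-60,0,0],[0,96,-42],1],[[-70,0,0],[0,112,-49],1],[[-80,0,0],[0,130,-56],1],[[-90,0,0],[0,151,-64],1],[[-98,0,0],[0,151,-64],1]]'
python3 -m inch '[[[0,0,0],[0,0,0],1],[[0,0,0],[0,0,0],1]]'
python3 look.py w9
python3 - <<'E'
from h import *
L=np.load("last.npz")
M=R.from_quat(L["q"]).as_matrix(); print(M.round(4))
th=np.radians(-14.7);ex=np.array([np.cos(th),np.sin(th),0]);ey=np.array([-np.sin(th),np.cos(th),0])
T=np.c_[[0,0,-1],-ex,ey]; print(np.linalg.det(T),np.degrees((R.from_matrix(M.T@T)).as_rotvec()).round(2))
print((M.T@(np.array([.534,.121,.115])-L["pos"])*1000).round(1))
E
```

```text
clock: 11.72
position: [0.5307, 0.1224, 0.2038]
ee_rot: [-0.436, 0.555, 0.437, 0.558]
ft_force: [-0.3, -0.5, -0.6]
grip_width: -0.0
clock: 11.98
position: [0.5303, 0.1222, 0.2032]
ee_rot: [-0.435, 0.556, 0.436, 0.558]
ft_force: [-0.7, 0.1, 0.3]
grip_width: 0.002
[ 0.57  0.33 -1.04  1.68  0.3   1.3   0.8 ] [0.5303 0.1222 0.2032]
[[ 7.000e-04 -9.703e-01  2.419e-01]
 [ 2.700e-03  2.419e-01  9.703e-01]
 [-1.000e+00 -0.000e+00  2.800e-03]]
1.0 [0.7  0.16 0.  ]
[88.2 -3.8 -0.5]
```

View pics/w9.png

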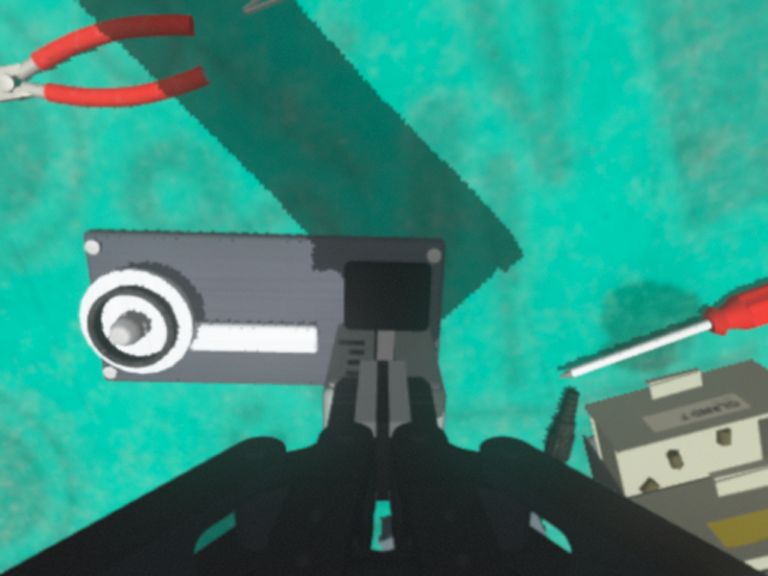

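The pad's top face is at display x 345–432, y 263–331. The tower's ridges show at about (350,345)–(350,365), and the ring is on the seat at (138,322).

```bash
python3 - <<'E'
from h import *
L=np.load("last.npz"); c=dict(intrinsics=L["K"],dist=L["d"]); E=L["E"]; M=R.from_quat(L["q"]).as_matrix()
q=np.array([[345,263],[432,263],[432,331],[345,331]])/1.5
P=ray(c,q,.1,E); T=(P-L["pos"])@M*1000; print(T.round(1)); print("centre",T.mean(0).round(1),P.mean(0).round(4))
cv2.imwrite("pics/w9z.png",cv2.resize(L["pix"][160:260,205:305,::-1],None,fx=6,fy=6,interpolation=cv2.INTER_CUBIC))
E
```

```text
[[103.1  14.5 -18.7]
 [103.3  14.4  24.1]
 [103.3 -21.5  25.1]
 [103.1 -21.5 -19.5]]
centre [103.2  -3.5   2.7] [0.5345 0.1243 0.1   ]
```

View pics/w9z.png

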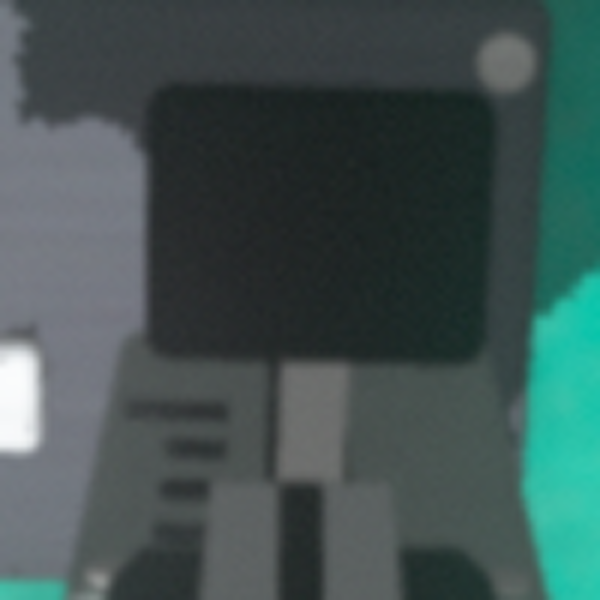

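```bash
python3 -m inch '[[[0,0,0],[40,-2,2],1],[[0,0,0],[70,-2,2],1],[[0,0,0],[90,-2,2],1],[[0,0,0],[95,-2,2],1],[[0,0,0],[95,-2,2],1]]'
python3 -m inch '[[[0,0,0],[2,0,0],1],[[0,0,0],[4,0,0],1],[[0,0,0],[5,0,0],1],[[0,0,0],[5,0,0],1]]'
python3 -m inch '[[[0,0,0],[2,0,0],1],[[0,0,0],[4,0,0],1],[[0,0,0],[6,0,0],1],[[0,0,0],[8,0,0],1],[[0,0,0],[10,0,0],1],[[0,0,0],[10,0,0],1]]'
python3 look.py w10
```

```text
clock: 12.65
position: [0.5333, 0.124, 0.1089]
ee_rot: [-0.435, 0.556, 0.436, 0.558]
ft_force: [0.4, 0.5, -0.9]
grip_width: -0.003
clock: 13.15
position: [0.5333, 0.1239, 0.104]
ee_rot: [-0.435, 0.556, 0.436, 0.558]
ft_force: [-0.1, -0.4, 0.1]
grip_width: 0.003
clock: 13.9
position: [0.5334, 0.124, 0.0941]
ee_rot: [-0.435, 0.556, 0.436, 0.558]
ft_force: [-2.1, 0.1, 5.1]
grip_width: 0.001
[ 0.49  0.46 -0.97  1.79  0.42  1.11  0.71] [0.5334 0.124  0.0941]
```

View pics/w10.png

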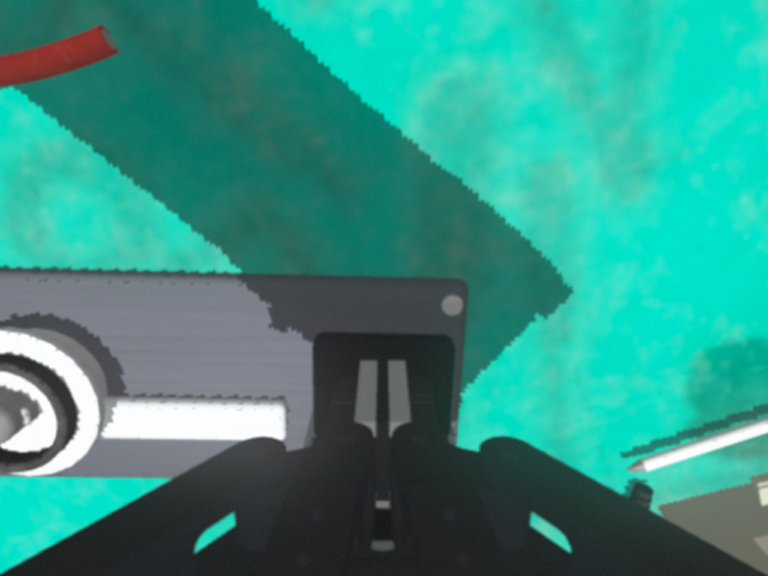

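The shut fingers rest on the pad (display x 313–453), with 5 N at about 6 mm of press. I'll press on smoothly to about 40 mm, then check.

```bash
python3 -m inch '[[[0,0,0],[4,0,0],1],[[0,0,0],[8,0,0],1],[[0,0,0],[12,0,0],1],[[0,0,0],[16,0,0],1],[[0,0,0],[20,0,0],1],[[0,0,0],[24,0,0],1],[[0,0,0],[28,0,0],1],[[0,0,0],[31,0,0],1],[[0,0,0],[34,0,0],1],[[0,0,0],[34,0,0],1]]'
python3 look.py w11
python3 - <<'E'
from h import *
s=camera("side");crop(s,205,150,310,255,6,"s11")
E
```

```text
clock: 15.2
position: [0.5334, 0.124, 0.0599]
ee_rot: [-0.435, 0.556, 0.436, 0.558]
ft_force: [-2.9, -2.2, 4.6]
grip_width: 0.002
[ 0.46  0.5  -0.94  1.81  0.46  1.06  0.67] [0.5334 0.124  0.0599]
```

View pics/s11.png

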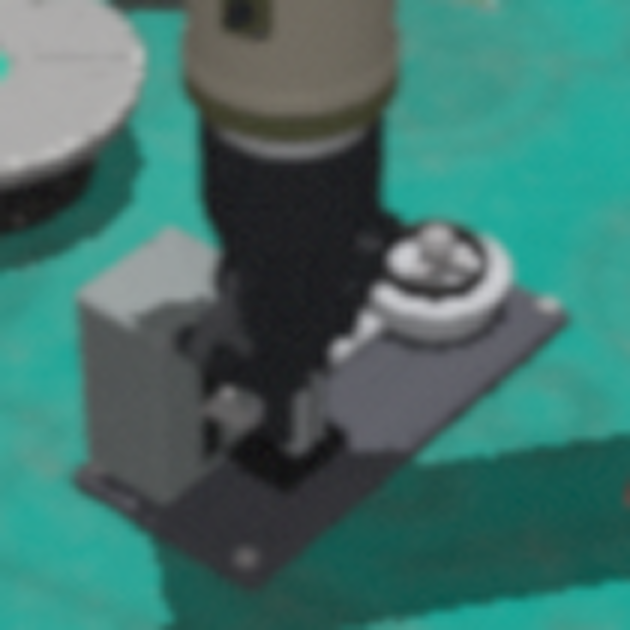

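View pics/w11.png

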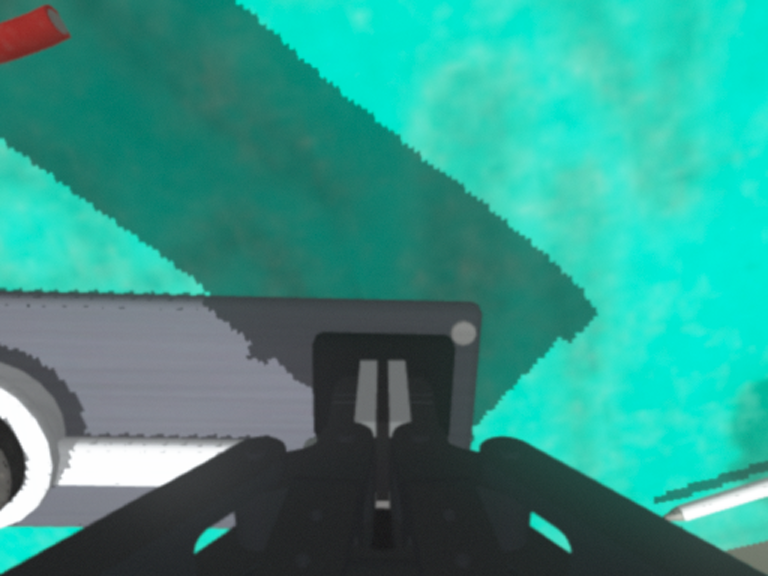

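The pad has gone down with the fingertips still on it. The lever arm is near the bottom of its slot, and the ring is flat on the seat with the post centred. TCP z is 0.060, about 40 mm of press, so I'll add 2 mm.

```bash
python3 -m inch '[[[0,0,0],[1,0,0],1],[[0,0,0],[2,0,0],1],[[0,0,0],[2,0,0],1],[[0,0,0],[2,0,0],1],[[0,0,0],[2,0,0],1]]'
python3 - <<'E'
from h import *
for i in range(6):
    o=readout.get_obs(); print(np.round(o["position"],4),np.round(o["ft_force"],1)); c=camera("side")
crop(c,205,150,310,255,6,"s12")
t=camera("top"); crop(t,195,165,300,240,7,"t12"); crop(t,0,0,512,384,1.5,"t12f")
E
```

```text
clock: 15.92
position: [0.5334, 0.124, 0.0584]
ee_rot: [-0.435, 0.556, 0.436, 0.558]
ft_force: [-3.1, -1.8, 6.5]
grip_width: 0.004
[0.5334 0.124  0.0584] [-3.1 -1.8  6.5]
[0.5335 0.124  0.0584] [-3.1 -1.9  6.2]
[0.5335 0.124  0.0584] [-2.3 -1.   6.5]
[0.5334 0.124  0.0584] [-3.  -1.9  6.5]
[0.5334 0.124  0.0584] [-2.4 -1.7  6.8]
[0.5335 0.124  0.0584] [-2.1 -0.9  5.7]
```

View pics/t12.png

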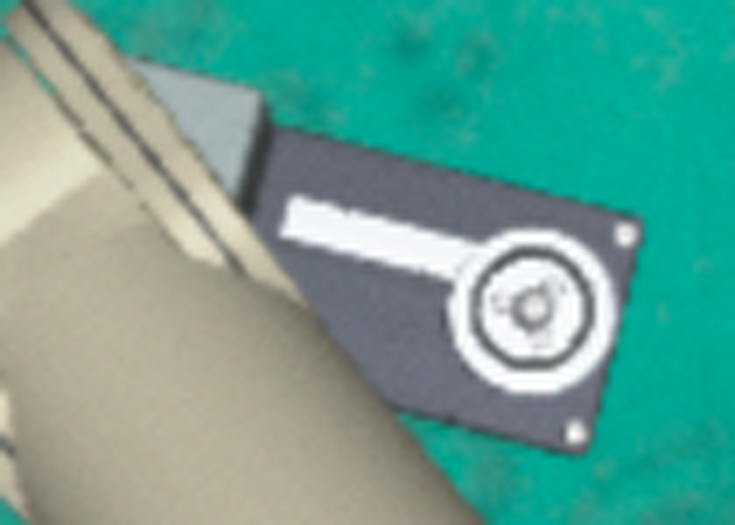

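View pics/s12.png

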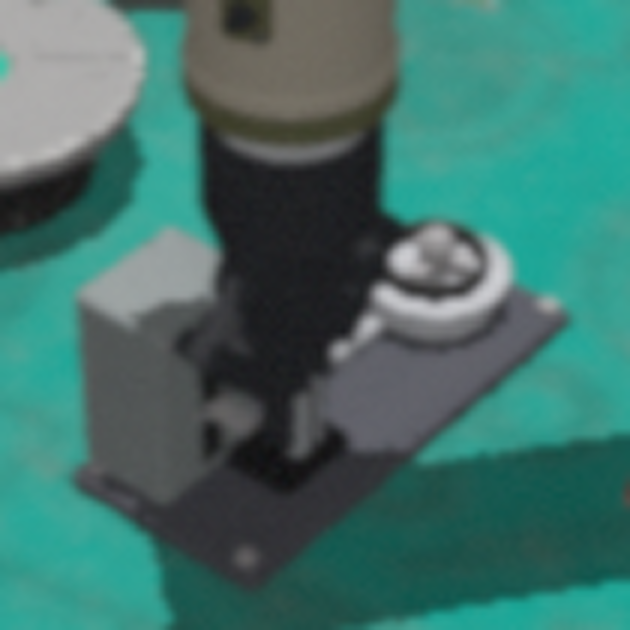

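```bash
python3 - <<'E'
from h import *
o=readout.get_obs(); c=camera("wrist"); E=ext(c,o)
def z(uv):
    u,v=uv; d=float(np.median(c["range_z"][v-1:v+2,u-1:u+2])); p=cv2.undistortPoints(np.array([[[u,v]]],float),c["intrinsics"],c["dist"])[0,0]
    return (np.linalg.inv(E)@np.r_[p*d,d,1])[:3].round(4)
for uv in [(220,228),(292,228),(255,226)]: print("pad",z(uv))
for uv in [(190,215),(110,215)]: print("plate",z(uv))
t=camera("top"); g=t["pixels"][...,1]
m=np.zeros_like(g); r=(slice(196,222),slice(256,287)); hsv=cv2.cvtColor(t["pixels"],cv2.COLOR_RGB2GRAY); m[r]=(hsv[r]<110)
f=lambda u,v:((u+.5)/7-.5+195,(v+.5)/7-.5+165)
print("ring",ray(t,f(533,308),.042), "seat",ray(t,f(532,312),.034))
E
```

```text
pad [0.5143 0.1121 0.0569]
pad [0.5227 0.1438 0.056 ]
pad [0.5177 0.1276 0.0559]
plate [0.5195 0.0879 0.0119]
plate [0.5082 0.0423 0.0113]
ring [[ 0.53441319 -0.04385208  0.042     ]] seat [[ 0.53336689 -0.04381584  0.034     ]]
```

```bash
python3 -c "
from workcell import manip,readout
o=readout.get_obs();print(o['clock'],o['position'],o['ft_force']);print(manip.hand_in())"
```

```text
16.375 [0.53344643 0.12402791 0.05838064] [-2.65640194 -1.18382143  6.58815652]
the job is handed in; nothing more can be done
None
```

I hung the lens ring over the post and let go of it. Then I pressed the lever to its third notch with the shut fingers and handed the job in at 16.4 s, still pressing. The hand-in reported no verdict.

Last checks before hand-in:
- **Ring:** the top camera put its centre about 1 mm from the seat's axis. It looked flat and was clear of the fingers.
- **Lever travel:** the fingertip height (0.0584 m) gives 41.6 mm. Wrist-camera depth on the pad gave 43–44 mm. The two differ by about 2 mm, but both are within the 5 mm tolerance round 42 mm.
- **Push on the lever:** about 6.5 N upward, below the nominal 7.5 N at the third notch. There was also 2–3 N sideways, which I took to be friction on the pad.
- **Bystanders:** the arm and gripper did not go near the tape roll, the side cutter or the multimeter. I did not measure their positions again at the end.

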